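# Tighten the window ring of a viewing lamp with a pin spanner

### The arm

A 6-joint arm with a two-finger parallel gripper is mounted at the origin on the work surface. World frame = base frame: x ahead of the robot, y to its left, z up, the work surface at z = 0. Lengths are in m, angles in degrees, forces in N, time in s.
With the tool pointing down it reaches from about 0.35 to 0.875 m from the base axis. Payload 15.5 kg.
Tool frame: the origin (TCP) lies on the centre line of the jaws, within the pads' length; the fingertips stand 8 mm ahead of it and the grasp point (between the pads) lies 11 mm behind it (bot.tip_reach is the distance from the TCP to the fingertips, in m); z points along the fingers, y is the line along which they close (so a half turn about z gives the same grasp; the last joint's range is limited). The gripper opens to 85 mm and grips with 20 to 120 N. Pads are 22 mm wide; open, the fingers measure 114 mm over their backs; the gripper's body (76 mm by 85 mm) begins 54 mm behind the grasp point. The pads swing forward as they close: fully open they stand 13 mm farther back than shut.
Start: joints at [65.403, 28.281, 77.091, -0, 74.628, -5.472], TCP at [0.205, 0.591, 0.239] pointing down, gripper open.
Joint ranges: [-166.48, 166.48], [-47.26, 123.95], [12.59, 153.08], [-70.14, 250.14], [6.76, 159.57], [-176.63, 176.63]. Speed limits (degrees/s): [108.29, 108.29, 147.25, 172.46, 172.46, 172.46].

### API

Orientations are given as [roll, pitch, yaw] about the fixed x, y, z axes, in that order (R = Rz(yaw) Ry(pitch) Rx(roll)).
In Python, from rig import observe, viewer, bot gives the robot as it stands.
- The arm moves only by the shell command python3 -m handwheel 'ROWS'. ROWS is JSON, a list of rows, each a list of 5 numbers: the shift along the tool's x, y, z in mm, then the turn about the tool's z in degrees, then the finger opening in mm, from 0 to 85.4. In form: [[dx, dy, dz, yaw, gripper], ...]. A call has exactly 10 rows; each row shifts and turns the commanded pose from where the row before left it, along the tool's axes as they then stand; what a row does not reach is not made up. A row lasts 1/10 s, in which the tool goes at most 50 mm and 8.59 degrees, less where a joint would pass 70% of its speed; a pose out of reach is approached as far as the arm can. A call with a gripper value outside its range is refused whole. The fingers move at their own pace and stop on an object; the grip force is fixed at half the most. Time passes only in rows, so rows that do not move let the fingers close, or fill a call up. It gives the time, the measured TCP pose, the force, the opening and the grip force at its end, in the units of the state.
- observe(): the state, without advancing time (a new reading comes with each control period).
- viewer.capture(name): name is "scene" or "side" or "wrist"; returns a dict with "pixels" (420x560x3 uint8, blue, green, red), "fov_y" (degrees; the focal length in pixels is half the picture's height over the tangent of half this angle, whatever the lens; pixels are square), "cx", "cy" (the principal point, pixels), "world_from_camera" (4x4, takes a point from camera to world coordinates). Camera axes: x right, y down, z forward; pixel columns grow to the right and rows downward; lengths in m; the calibration is good to about 2 mm. The wrist camera is an equidistant fisheye: a pixel r from the principal point sees the ray r / f radians off the axis. A picture is of the moment at which its call begins. There is no depth.
- bot.job_done(): hands the job in; it is judged then, once.
The state is a dict: "t": time; "joints": joint angles; "qvel": joint speeds; "effort": joint torques, N m; "tool_pos": TCP position; "ee_rot": TCP orientation; "contact_force": force on the tool from outside, world axes, zero at the start; "moment": the same for the moment, N m; "opening": opening from 0.0 (shut) to 1.0 (fully open); "gripper_force": force on a finger pad.
Only numpy, scipy, OpenCV 4.12 (cv2) and the standard library are available. Lean on these libraries where they do the work, as an engineer would, in place of code of your own. Each camera call takes 0.05 s, during which the arm holds its last target. There are 200 camera calls.

### The job

The brass ring that holds the glass of the little viewing lamp has worked loose. Take the orange-handled pin spanner from its wooden rest, feel its two pins into the two holes of the ring and turn the ring clockwise until it is fully home, without forcing it, scratching the glass or touching the ring with the gripper, then stand the spanner back in the slot of its rest and let go. Be gentle and leave the flask, the jar and the tin where they are.

Things in the scene. Friction and masses are not known exactly. Their poses are not given: they have to be found in the camera images.
- spanner: Loose pin spanner, 140 g, upright. Origin midway between the pin tips, z up the handle, x along the pin line. Steel pins, 6 mm diameter (tips taper to 4 mm over the last 2 mm), at x = +24 and -24 mm, z = 0 to 16 mm; dark cross bar 78 x 14 x 12 mm (x, y, z) at z = 16 to 28 mm; orange handle above. Same when turned half round.
- handle (a point): Grip point on the spanner's flat orange handle, 62 mm above the pin tips, on its axis, axes as the spanner. The handle is 36 mm along x, 14 mm thick along y, and spans 28 to 84 mm above the pin tips. Grip it across the 14 mm, with 80 N or more so that it does not slip.
- lamp: Fixed viewing lamp: black foot 130 x 110 x 14 mm (x, y, z), grey round head 92 mm across, top rim at z = 50 mm. Origin under its centre on the table, z up. In the top of the head is a round recess, 60 mm across and 7 mm deep, whose floor is the brass ring.
- ring_face (a point): Centre of the ring's upper face, on its axis, 43 mm above the table. Fixed to the lamp with the lamp's axes: it does not turn with the ring. The ring has two through holes, 8.5 mm diameter, chamfered 1 mm, 24 mm either side of the centre, 10 mm deep. With the cross bar on the rim the pins reach 9 mm below the face, clear of all beneath.
- ring (a joint): Ring angle, rad, grows clockwise seen from above; starts at 0.2 to 0.6, hard stop (home) at 1.30. At reading q the hole line lies along the lamp's x axis turned clockwise by q, plus an unknown error up to 0.55 rad either way, constant in a run: see or feel for the holes. Turns stiffly (0.22 N m + 0.05 per rad/s), stays where left; light dragging of pins on its face does not turn it.
- glass: The lamp's round glass, 29 mm across, seen through the ring's 32 mm opening, its top 6 mm below the ring's face; the spanner must not touch it. Origin under the lamp's centre on the table. Ring, rim and glass are delicate: more than 40 N from the spanner on ring or lamp does damage, and against the stop the force climbs fast.
- rest: Fixed wooden rest, 104 x 50 x 30 mm (x, y, z). Origin under its centre, z up. A slot in its top, 64 mm along x, 16 mm along y, 22 mm deep, takes both pins; the cross bar lies on the block's top across the slot's ends: spanner origin 14 mm above the table, spanner x along the rest's x (either way round). The spanner starts there.
- flask: Bystander, loose: six-sided clear flask, 48 mm across, 108 mm tall with mint cap. Origin centre of underside.
- amber: Bystander, loose: amber jar with a brass-coloured cap, 48 mm across, 105 mm tall. Origin centre of underside.
- tin: Bystander, loose: dark red tin, 75 mm across, 101 mm tall. Origin centre of underside.
Not all that is in view belongs to the job. What is meant by the lamp is not blue or green, and is the larger of those in its own colour.

How it is judged:
By the outcome, as a careful person would: the job done as asked, in the order asked, and still so for the second after the job is handed in, with the robot touching nothing.
It also fails if it takes over 72 s, if anything falls off the work surface, if the arm or the gripper's body presses on something with over 40 N, if the wrist force passes 120 N, or if a joint passes its speed limit or range.

## Working session

There is one attempt and no reset: what is moved stays moved. The work goes in short steps, Python scripts to look and compute and a shell command to move; the robot and the scene stay as the last step left them, time stands still between calls to the robot, and variables do not carry over. Pictures are saved under pics/ and viewed, at most 10 in all, crops included, and the job is handed in when it is done.

```bash
mkdir -p pics
cat > h.py <<'E'
import numpy as np, cv2
from rig import observe, viewer, bot
def cap(n,fn=None):
    c=viewer.capture(n)
    c={k:(np.array(v) if k in("pixels","world_from_camera") else v) for k,v in c.items()}
    if fn: cv2.imwrite(fn,c["pixels"].astype(np.uint8)); np.save(fn[:-4]+".npy",c,allow_pickle=True)
    return c
def load(fn): return np.load(fn[:-4]+".npy",allow_pickle=True).item()
def ray(c,u,v,fish=False):
    f=210/np.tan(np.radians(c["fov_y"])/2)
    x,y=u-c["cx"],v-c["cy"]
    if fish:
        r=np.hypot(x,y)+1e-9; th=r/f; d=np.array([np.sin(th)*x/r,np.sin(th)*y/r,np.cos(th)])
    else: d=np.array([x/f,y/f,1.])
    T=c["world_from_camera"]; return T[:3,3],T[:3,:3]@d
def onz(c,u,v,z,fish=False):
    o,d=ray(c,u,v,fish); return o+d*(z-o[2])/d[2]
E
python3 - <<'E'
from h import *
s=observe(); print(s)
a=cap("scene","pics/s0.png"); b=cap("wrist","pics/w0.png"); d=cap("side","pics/d0.png")
for c in(a,b,d): print(c["fov_y"],c["cx"],c["cy"],np.round(c["world_from_camera"],3).tolist())
E
```

```text
{'t': 0.0, 'joints': array([ 6.54035705e+01,  2.83140747e+01,  7.71278138e+01, -2.27274996e-03,
        7.46288804e+01, -5.47142932e+00]), 'qvel': array([ 0.03105293,  0.07874055,  0.03151915, -0.02299416, -0.15331828,
       -0.01304703]), 'effort': array([ 1.83324337e-03, -8.82168245e+01, -3.83883584e+01,  1.35995769e-06,
        1.00061920e-02,  1.32236775e-05]), 'tool_pos': array([0.20462421, 0.59017365, 0.238705  ]), 'ee_rot': array([-1.79929345e+02, -4.56703726e-03,  1.60875601e+02]), 'contact_force': array([-0.31101689, -0.12648594,  0.66090234]), 'moment': array([0.00702047, 0.0374279 , 0.04157   ]), 'gripper_force': 0.0, 'opening': 1.0011199168058917}
44.93771492420107 276.8843766718356 205.01356964639047 [[0.056, 0.594, -0.803, 1.363], [0.998, -0.048, 0.034, -0.023], [-0.018, -0.803, -0.595, 0.663], [0.0, 0.0, 0.0, 1.0]]
65.70646984690485 282.551364347712 213.34157098618476 [[0.329, 0.912, 0.246, 0.142], [0.944, -0.317, -0.088, 0.613], [-0.002, 0.261, -0.965, 0.373], [0.0, 0.0, 0.0, 1.0]]
47.275208933555014 280.9256344780322 204.3614445070413 [[0.962, -0.145, 0.229, 0.291], [-0.271, -0.535, 0.8, -0.84], [0.006, -0.832, -0.554, 0.681], [0.0, 0.0, 0.0, 1.0]]
```

View pics/s0.png

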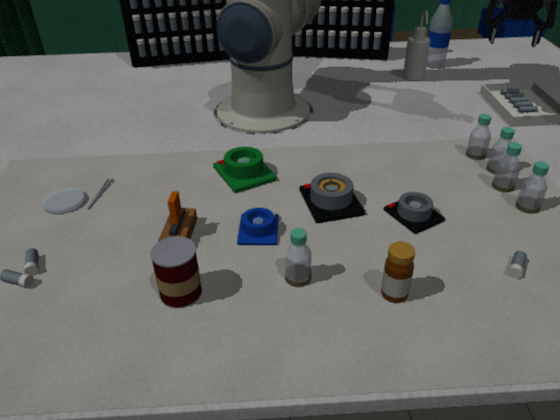

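View pics/w0.png

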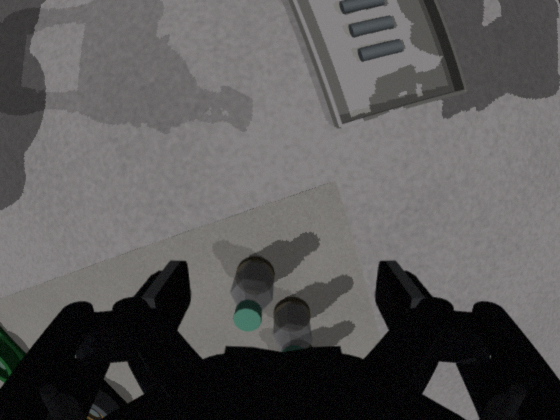

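The scene view shows the large grey lamp with its brass ring at about (332,187), the smaller grey decoy at (415,208), the spanner in its rest at (176,215), the tin at (177,272), the flask at (298,260) and the jar at (398,272). The wrist view shows only the spare bottles at the far left side. Next I take enlarged crops and locate things by colour.

Run:
```python
from h import *
a=load("pics/s0.png"); d=load("pics/d0.png")
P=a["pixels"].astype(np.uint8)
for n,c in(("scene",a),("side",d)):
    hsv=cv2.cvtColor(c["pixels"].astype(np.uint8),cv2.COLOR_BGR2HSV)
    for nm,lo,hi in(("orange",(5,200,110),(16,255,255)),("wood",(5,120,50),(18,199,200)),("brass",(14,120,80),(28,255,255)),("red",(0,150,30),(4,255,255))):
        m=cv2.inRange(hsv,lo,hi); k,_,st,ce=cv2.connectedComponentsWithStats(m)
        for i in range(1,k):
            if st[i,4]>25:
                u,v=ce[i]; print(n,nm,st[i].tolist(),ce[i].round(1), onz(c,u,v,0.045).round(3))
crop=cv2.resize(P[150:310,140:420],None,fx=2,fy=2,interpolation=cv2.INTER_CUBIC)
D=d["pixels"].astype(np.uint8)
cv2.imwrite("pics/c1.png",np.vstack([crop,cv2.resize(D,(560,420))])[:,:][:740]) 
cv2.imwrite("pics/c2.png",D)
```

```text
scene orange [168, 192, 10, 11, 56] [172.5 196.7] [ 0.482 -0.205  0.045]
scene wood [177, 209, 18, 28, 224] [186.4 221.9] [ 0.571 -0.169  0.045]
scene wood [159, 216, 14, 24, 125] [166.2 229.3] [ 0.591 -0.206  0.045]
scene brass [319, 179, 27, 12, 126] [332.1 183.6] [0.461 0.135 0.045]
scene brass [186, 209, 9, 7, 36] [190.5 211.6] [ 0.538 -0.163  0.045]
scene brass [160, 219, 12, 20, 91] [165.9 229.3] [ 0.591 -0.206  0.045]
scene brass [181, 227, 7, 10, 39] [184.1 231.3] [ 0.6   -0.17   0.045]
scene brass [389, 242, 26, 22, 428] [400.4 251.6] [0.689 0.227 0.045]
scene red [164, 268, 7, 10, 27] [167.1 271.8] [ 0.71  -0.19   0.045]
scene red [166, 297, 14, 9, 35] [172.1 300.2] [ 0.777 -0.174  0.045]
side orange [313, 257, 17, 5, 67] [320.7 259.1] [ 0.578 -0.137  0.045]
side wood [0, 0, 96, 100, 7513] [38.6 51.3] [-0.167  1.575  0.045]
side wood [291, 273, 56, 33, 996] [318.3 293.4] [ 0.54  -0.229  0.045]
side brass [9, 6, 56, 6, 129] [39.2  8.5] [-0.282  2.536  0.045]
side brass [37, 65, 57, 29, 373] [78.5 82.1] [0.034 1.1   0.045]
side brass [0, 94, 12, 4, 26] [ 4.6 95.5] [-0.212  1.018  0.045]
side brass [332, 147, 16, 11, 114] [340.2 151.2] [0.794 0.3   0.045]
side brass [230, 193, 23, 10, 78] [240.6 196.3] [0.469 0.139 0.045]
side brass [313, 257, 16, 6, 37] [319.  260.1] [ 0.574 -0.139  0.045]
side brass [322, 276, 24, 17, 142] [336.2 287.1] [ 0.579 -0.222  0.045]
side brass [292, 278, 10, 18, 79] [295.6 285.7] [ 0.505 -0.198  0.045]
side red [222, 218, 9, 8, 46] [226.2 221.3] [0.416 0.045 0.045]
side red [182, 284, 7, 6, 27] [185.1 286.6] [ 0.302 -0.145  0.045]
```

View pics/c2.png

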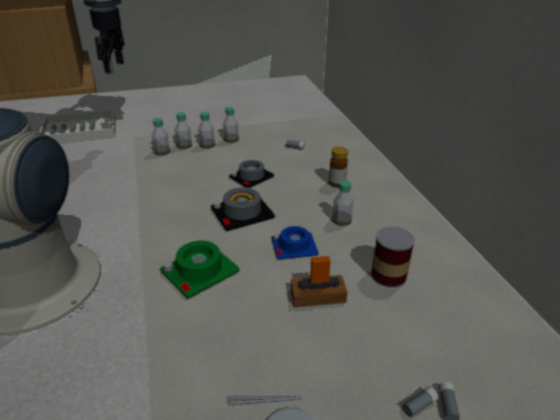

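The side view shows the lamp at (241,205), and the spanner in its rest at (320,280) with the tin just beyond it at (392,257). I work out the rest direction and handle position, plus the tool-frame shifts for a stop above the lamp on the way.

```bash
cat >> h.py <<'E'
def tri(c1,p1,c2,p2):
    o1,d1=ray(c1,*p1);o2,d2=ray(c2,*p2)
    s=np.linalg.lstsq(np.c_[d1,-d2],o2-o1,rcond=None)[0]
    a,b=o1+s[0]*d1,o2+s[1]*d2; return (a+b)/2,np.linalg.norm(a-b)
def delta(x,y,z=None,yaw=None,s=None):
    s=s or observe(); p=s["tool_pos"]; w=np.radians(s["ee_rot"][2]); D=np.array([x,y])-p[:2]
    X=np.array([np.cos(w),np.sin(w)]);Y=np.array([np.sin(w),-np.cos(w)])
    r=[round(1e3*D@X,1),round(1e3*D@Y,1)]
    if z is not None: r.append(round(1e3*(p[2]-z),1))
    if yaw is not None: r.append(round(-((yaw-s["ee_rot"][2]+180)%360-180),1))
    return r
E
python3 - <<'E'
from h import *
a=load("pics/s0.png"); d=load("pics/d0.png")
H=[]
for c in(a,d):
    hsv=cv2.cvtColor(c["pixels"].astype(np.uint8),cv2.COLOR_BGR2HSV)
    m=cv2.inRange(hsv,(4,215,100),(14,255,255)); k,_,st,ce=cv2.connectedComponentsWithStats(m); print([(st[i].tolist(),ce[i].round()) for i in range(1,k) if st[i,4]>30])
print("handle",tri(a,(174.5,207),d,(320,270)))
e=[onz(d,293,304,0),onz(d,346,301,0)]; print(e, np.degrees(np.arctan2(*(e[1]-e[0])[1::-1])), np.linalg.norm(e[1]-e[0]))
print("lamp",delta(.465,.137,.239))
s=observe(); print(s["ee_rot"])
E
```

```text
[([168, 192, 10, 11, 62], array([172., 197.]))]
[([312, 257, 17, 6, 79], array([320., 260.]))]
handle (array([ 0.55457642, -0.19135996,  0.06923897]), np.float64(0.0034830683582278794))
[array([ 0.50054988, -0.20032268,  0.        ]), array([ 0.60358367, -0.22025533,  0.        ])] -10.949038220198837 0.10494414517916656
lamp [np.float64(-394.5), np.float64(-343.0), np.float64(-0.2)]
[-1.79949407e+02 -2.67036508e-03  1.60875395e+02]
```

```bash
python3 -m handwheel '[[-35,-30.5,0,0,85],[-35,-30.5,0,0,85],[-35,-30.5,0,0,85],[-35,-30.5,0,0,85],[-35,-30.5,0,0,85],[-35,-30.5,0,0,85],[-35,-30.5,0,0,85],[-35,-30.5,0,0,85],[-35,-30.5,0,0,85],[-35,-30.5,0,0,85]]'
python3 -m handwheel '[[-20,-15,10,0,85],[-14,-13,20,0,85],[-10,-10,20,0,85],[0,0,20,0,85],[0,0,10,0,85],[0,0,0,-4,85],[0,0,0,-4,85],[0,0,0,0,85],[0,0,0,0,85],[0,0,0,0,85]]'
python3 - <<'E'
from h import *
s=observe(); print(s["t"],s["tool_pos"],s["ee_rot"],s["contact_force"])
b=cap("wrist","pics/w1.png")
P=b["pixels"].astype(np.uint8)
cv2.imwrite("pics/w1c.png",cv2.resize(P[50:350,80:480],(800,600),interpolation=cv2.INTER_CUBIC))
E
```

```text
t: 1.15
tool_pos: [0.4361, 0.1859, 0.2393]
ee_rot: [180.0, 0.0, 160.9]
contact_force: [1.4, 0.2, 0.3]
opening: 0.993
gripper_force: 0.0
t: 2.15
tool_pos: [0.4647, 0.1375, 0.1595]
ee_rot: [180.0, 0.0, 168.8]
contact_force: [-0.3, 0.1, 0.0]
opening: 0.994
gripper_force: 0.0
2.15 [0.46469882 0.13752465 0.15948222] [1.79991952e+02 2.11170413e-02 1.68793650e+02] [-0.27107007  0.11436748  0.04815925]
```

View pics/w1c.png

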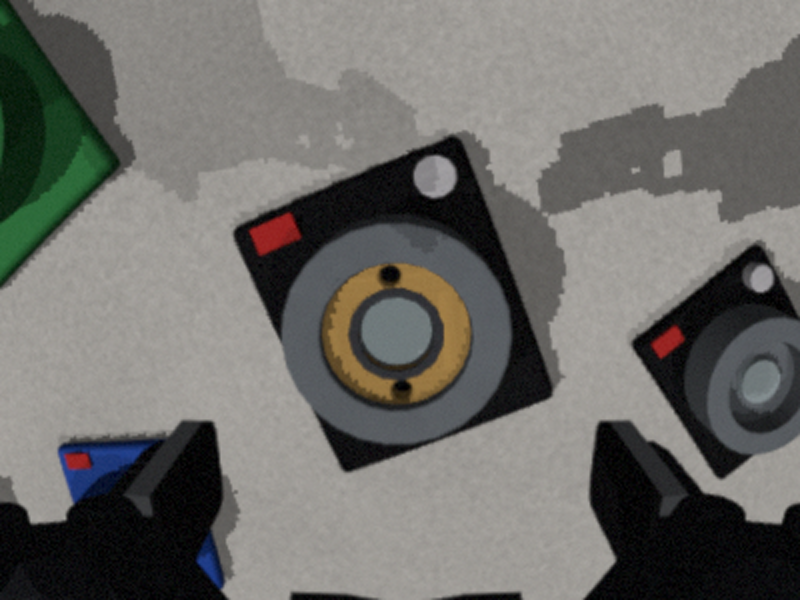

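The ring's two holes show clearly in the crop at (390,274) and (402,390), with the glass at (397,331) and the lamp's foot around them. I compute their positions and the next shifts.

Run:
```python
from h import *
b=load("pics/w1.png"); P=b["pixels"].astype(np.uint8); g=cv2.cvtColor(P,cv2.COLOR_BGR2GRAY).astype(float)
h=[]
for u,v in((275,187),(281,245)):
    w=np.clip(60-g[v-6:v+7,u-6:u+7],0,None); yy,xx=np.mgrid[v-6:v+7,u-6:u+7]; p=((xx*w).sum()/w.sum(),(yy*w).sum()/w.sum())
    h.append(onz(b,*p,.0415,True)); print(p,h[-1])
d=h[0]-h[1]; print("mid",(h[0]+h[1])/2,"sep",np.linalg.norm(d),"ang",np.degrees(np.arctan2(d[1],d[0])))
hsv=cv2.cvtColor(P,cv2.COLOR_BGR2HSV); m=cv2.inRange(hsv,(10,80,50),(28,255,255))
c=max(cv2.findContours(m,0,1)[0],key=cv2.contourArea); q=np.array([onz(b,*p[0],.043,True)[:2] for p in c.astype(float)]); (x,y),r=cv2.minEnclosingCircle((q*1e3).astype(np.float32)); print("ring",x,y,r)
# glass
for u0,v0,z in((278.5,215.5,.037),):
    print("glass",onz(b,u0,v0,z,True))
F=[onz(b,u/2+80,v/2+50,.014,True)[:2] for u,v in((235,230),(463,136),(552,395),(345,470))]
print("foot",np.mean(F,0),[np.round(np.linalg.norm(F[i]-F[i-1]),3) for i in range(4)])
e=F[2]-F[1]; print("xaxis",np.degrees(np.arctan2(e[1],e[0])))
# rim outline
m=cv2.inRange(hsv,(90,20,60),(130,120,140)); 
print("to spanner",delta(.5546,-.1914,.16,169))
```

```text
(np.float64(274.6017274472169), np.float64(186.9488163787588)) [0.44403264 0.13543541 0.0415    ]
(np.float64(280.55035302861387), np.float64(244.17242660720922)) [0.49201058 0.13058123 0.0415    ]
mid [0.46802161 0.13300832 0.0415    ] sep 0.04822287641327503 ang 174.22274258526514
ring 468.3930358886719 132.94544982910156 30.103923797607422
glass [0.46874789 0.13351256 0.037     ]
foot [0.46749196 0.13439641] [np.float64(0.125), np.float64(0.107), np.float64(0.125), np.float64(0.105)]
xaxis 9.411484457194609
to spanner [np.float64(-152.0), np.float64(-305.2), np.float64(-0.6), np.float64(-0.2)]
```

```bash
python3 -m handwheel '[[-10,-20,-5,0,85],[-19,-38,-5,0,85],[-19,-38,0,0,85],[-19,-38,0,0,85],[-19,-38,0,0,85],[-19,-38,0,0,85],[-19,-38,0,0,85],[-18,-37,0,0,85],[-10,-20,0,0,85],[0,0,0,0,85]]'
python3 - <<'E'
from h import *
s=observe(); print(s["t"],s["tool_pos"],s["ee_rot"])
b=cap("wrist","pics/w2.png")
P=b["pixels"].astype(np.uint8)
cv2.imwrite("pics/w2c.png",cv2.resize(P[50:350,80:480],(800,600),interpolation=cv2.INTER_CUBIC))
E
```

```text
t: 3.2
tool_pos: [0.5557, -0.1942, 0.1692]
ee_rot: [-180.0, 0.1, 168.7]
contact_force: [0.5, -0.2, -0.1]
opening: 0.991
gripper_force: 0.0
3.2 [ 0.55565272 -0.19417096  0.16921077] [-1.79961694e+02  6.28721340e-02  1.68672215e+02]
```

View pics/w2c.png

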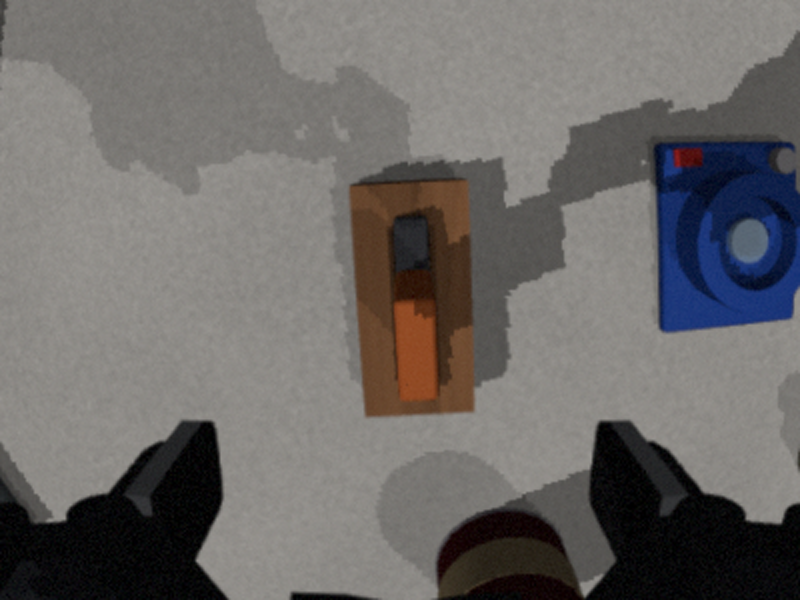

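The wrist view shows the handle's top face at crop corners (394,300),(435,298),(437,400),(402,401), and the rest's block from (350,184) to (474,411), with the tin below at (515,540). I cast these onto their planes.

Run:
```python
from h import *
b=load("pics/w2.png")
f=lambda u,v,z: onz(b,u/2+80,v/2+50,z,True)[:2]
H=[f(u,v,.098) for u,v in((394,300),(435,298),(437,400),(402,401))]
R=[f(u,v,.03) for u,v in((350,184),(468,180),(474,411),(366,416))]
for n,Q in(("handle",H),("rest",R)):
    e=(Q[0]+Q[1]-Q[2]-Q[3]); print(n,np.mean(Q,0),np.degrees(np.arctan2(e[1],e[0])),[round(np.linalg.norm(Q[i]-Q[i-1]),4) for i in range(4)])
B=[f(u,v,.042) for u,v in((394,217),(428,215))]; print("bar end",np.mean(B,0))
c=(np.mean(H,0)+np.mean(R,0))/2; print(delta(*c,.065))
print(delta(*np.mean(H,0)),delta(*np.mean(R,0)))
```

```text
handle [ 0.55397907 -0.18958185] 171.60764013628028 [np.float64(0.0352), np.float64(0.0133), np.float64(0.0354), np.float64(0.0119)]
rest [ 0.5533083  -0.18932336] 171.46065971816662 [np.float64(0.1043), np.float64(0.0494), np.float64(0.1036), np.float64(0.0493)]
bar end [ 0.51518388 -0.18349873]
[np.float64(1.9), np.float64(2.6), np.float64(104.1)]
[np.float64(1.6), np.float64(2.6)] [np.float64(2.3), np.float64(2.7)]
```

```bash
python3 -m handwheel '[[1.9,2.6,10,0,85],[0,0,15,-1.5,85],[0,0,20,-1.3,85],[0,0,20,0,85],[0,0,15,0,85],[0,0,12,0,85],[0,0,7,0,85],[0,0,5,0,85],[0,0,0,0,85],[0,0,0,0,85]]'
python3 - <<'E'
from h import *
print(delta(.5537,-.1895,.065,171.5),observe()["contact_force"])
E
```

```text
t: 4.25
tool_pos: [0.5538, -0.1883, 0.0657]
ee_rot: [-180.0, 0.0, 171.7]
contact_force: [0.9, 0.7, -0.2]
opening: 0.995
gripper_force: 0.0
[np.float64(-0.1), np.float64(-1.2), np.float64(0.7), np.float64(0.2)] [ 0.92373307  0.65703351 -0.15147461]
```

```bash
python3 -m handwheel '[[0,-1.2,0.7,0,85],[0,0,0,0,60],[0,0,0,0,40],[0,0,0,0,25],[0,0,0,0,16],[0,0,0,0,5],[0,0,0,0,0],[0,0,0,0,0],[0,0,0,0,0],[0,0,0,0,0]]'
```

```text
t: 5.25
tool_pos: [0.5534, -0.1895, 0.0647]
ee_rot: [180.0, 0.0, 171.7]
contact_force: [-0.9, 1.6, 4.9]
opening: 0.156
gripper_force: 58.6
```

```bash
python3 -m handwheel '[[0,0,-4,0,0],[0,0,-8,0,0],[0,0,-12,0,0],[0,0,-15,0,0],[0,0,-15,0,0],[0,0,-15,0,0],[0,0,-15,0,0],[0,0,-10,0,0],[0,0,-6,0,0],[0,0,0,0,0]]'
python3 - <<'E'
from h import *
s=observe(); print(delta(.4682,.133,.1,174.2),s["contact_force"],s["moment"],s["gripper_force"])
E
```

```text
t: 6.25
tool_pos: [0.5537, -0.1897, 0.1654]
ee_rot: [-180.0, 0.1, 171.7]
contact_force: [-0.1, 0.3, -1.7]
opening: 0.157
gripper_force: 58.5
[np.float64(131.3), np.float64(306.9), np.float64(65.4), np.float64(-2.5)] [-0.06674546  0.27388822 -1.73781823] [0.02304366 0.00938808 0.0560532 ] 58.51518988609314
```

```bash
python3 -m handwheel '[[7,17,0,0,0],[15,34,0,0,0],[15,34,0,0,0],[15,35,0,0,0],[15,35,0,0,0],[15,35,0,0,0],[15,34,0,0,0],[15,34,0,0,0],[12,31,0,0,0],[7,18,0,0,0]]'
python3 -m handwheel '[[0,0,5,-2.5,0],[0,0,10,0,0],[0,0,10,0,0],[0,0,10,0,0],[0,0,10,0,0],[0,0,5,0,0],[0,0,3,0,0],[0,0,0,0,0],[0,0,0,0,0],[0,0,0,0,0]]'
python3 - <<'E'
from h import *
s=observe(); print(delta(.4682,.133,.0935,174.2),s["tool_pos"],s["contact_force"],s["moment"])
b=cap("wrist","pics/w3.png")
P=b["pixels"].astype(np.uint8)
cv2.imwrite("pics/w3c.png",cv2.resize(P[100:400,80:480],(800,600),interpolation=cv2.INTER_CUBIC))
E
```

```text
t: 7.25
tool_pos: [0.4664, 0.1356, 0.164]
ee_rot: [-180.0, -0.1, 171.8]
contact_force: [0.2, -0.5, -2.3]
opening: 0.158
gripper_force: 58.8
t: 8.25
tool_pos: [0.4684, 0.1332, 0.1119]
ee_rot: [180.0, 0.0, 174.2]
contact_force: [-0.4, 0.2, -0.6]
opening: 0.154
gripper_force: 58.9
[np.float64(0.2), np.float64(-0.3), np.float64(18.4), np.float64(-0.0)] [0.4684314  0.13322849 0.11189726] [-0.39751986  0.18619778 -0.6130447 ] [ 0.00425547  0.03751221 -0.0358717 ]
```

View pics/w3c.png

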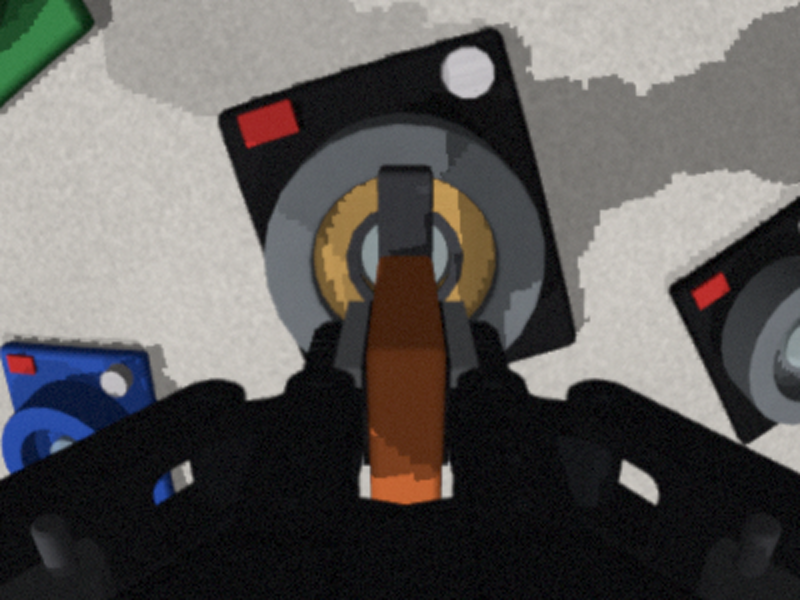

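The bar (crop column 405, rows 168–255) is lined up with the ring's centre (405,250) and lies along the hole line. I lower to just above the face, then feel.

```bash
python3 -m handwheel '[[0.2,-0.3,2,0,0],[0,0,3,0,0],[0,0,4,0,0],[0,0,3,0,0],[0,0,2,0,0],[0,0,1.5,0,0],[0,0,1,0,0],[0,0,0,0,0],[0,0,0,0,0],[0,0,0,0,0]]'
python3 -m handwheel '[[0,0,0.4,0,0],[0,0,0.4,0,0],[0,0,0.4,0,0],[0,0,0.4,0,0],[0,0,0.4,0,0],[0,0,0.4,0,0],[0,0,0,0,0],[0,0,0,0,0],[0,0,0,0,0],[0,0,0,0,0]]'
python3 -c "
from h import *
s=observe(); print(delta(.4682,.133,.0877,174.2),s['contact_force'],s['moment'])"
```

```text
t: 9.3
tool_pos: [0.4681, 0.1329, 0.0952]
ee_rot: [180.0, 0.0, 174.2]
contact_force: [-0.4, 0.0, -2.2]
opening: 0.15
gripper_force: 58.9
t: 10.3
tool_pos: [0.468, 0.1329, 0.0927]
ee_rot: [-180.0, 0.0, 174.2]
contact_force: [0.0, -0.4, -1.6]
opening: 0.152
gripper_force: 58.9
[np.float64(-0.2), np.float64(0.1), np.float64(5.0), np.float64(-0.0)] [ 0.03079401 -0.41016196 -1.59152009] [ 0.03957377  0.04866789 -0.01958214]
```

```bash
python3 -m handwheel '[[0,0,0.4,0,0],[0,0,0.4,0,0],[0,0,0.4,0,0],[0,0,0.4,0,0],[0,0,0.4,0,0],[0,0,0,0,0],[0,0,0,0,0],[0,0,0,0,0],[0,0,0,0,0],[0,0,0,0,0]]'
python3 -m handwheel '[[0,0,0.5,0,0],[0,0,0.5,0,0],[0,0,0.5,0,0],[0,0,0.5,0,0],[0,0,0.5,0,0],[0,0,0.5,0,0],[0,0,0,0,0],[0,0,0,0,0],[0,0,0,0,0],[0,0,0,0,0]]'
python3 -c "
from h import *
s=observe(); print(delta(.4682,.133,.0877,174.2),s['contact_force'],s['moment'])"
```

```text
t: 11.3
tool_pos: [0.468, 0.1329, 0.0907]
ee_rot: [180.0, 0.0, 174.2]
contact_force: [-0.8, 0.7, -1.8]
opening: 0.156
gripper_force: 58.9
t: 12.3
tool_pos: [0.468, 0.133, 0.0877]
ee_rot: [180.0, 0.0, 174.2]
contact_force: [-1.0, 0.4, -2.0]
opening: 0.155
gripper_force: 58.9
[np.float64(-0.2), np.float64(0.1), np.float64(0.0), np.float64(-0.0)] [-1.02388161  0.41418775 -1.97760609] [ 0.04251881 -0.02675395  0.04192667]
```

Both pins are in, with no contact force. Now I turn clockwise.

```bash
python3 -m handwheel '[[0,0,0,1,0],[0,0,0,1,0],[0,0,0,1,0],[0,0,0,1,0],[0,0,0,1,0],[0,0,0,1,0],[0,0,0,1,0],[0,0,0,1,0],[0,0,0,1,0],[0,0,0,1,0]]'
python3 -c "
from h import *
s=observe(); print(s['tool_pos'],s['ee_rot'],s['contact_force'],s['moment'])"
```

```text
t: 13.3
tool_pos: [0.4681, 0.133, 0.0877]
ee_rot: [180.0, 0.0, 164.1]
contact_force: [1.1, 3.6, -1.8]
opening: 0.154
gripper_force: 58.8
[0.46807548 0.13301134 0.08769261] [1.79990682e+02 5.08867357e-03 1.64086808e+02] [ 1.0674172   3.64793236 -1.83889797] [ 0.85666933 -0.14074525  0.2146637 ]
```

```bash
python3 -m handwheel '[[0,0,0,2,0],[0,0,0,2,0],[0,0,0,2.5,0],[0,0,0,2.5,0],[0,0,0,2.5,0],[0,0,0,2.5,0],[0,0,0,2.5,0],[0,0,0,2.5,0],[0,0,0,2,0],[0,0,0,2,0]]'
python3 -c "
from h import *
s=observe(); print(s['contact_force'],s['moment'])"
python3 -m handwheel '[[0,0,0,0.7,0],[0,0,0,0.7,0],[0,0,0,0.7,0],[0,0,0,0.7,0],[0,0,0,0.7,0],[0,0,0,0.7,0],[0,0,0,0.7,0],[0,0,0,0.6,0],[0,0,0,0.5,0],[0,0,0,0,0]]'
python3 -c "
from h import *
s=observe(); print(s['contact_force'],s['moment'])"
```

```text
t: 14.3
tool_pos: [0.4683, 0.1331, 0.0877]
ee_rot: [180.0, 0.0, 141.0]
contact_force: [0.9, 5.4, -2.7]
opening: 0.159
gripper_force: 58.7
[ 0.90996612  5.36249777 -2.73131002] [ 1.11108617 -0.30117134  0.21154572]
t: 15.3
tool_pos: [0.4684, 0.1332, 0.0878]
ee_rot: [180.0, 0.0, 135.1]
contact_force: [1.0, 6.3, -1.3]
opening: 0.153
gripper_force: 58.7
[ 0.95502135  6.26995364 -1.25666643] [ 1.16949158 -0.28964719  0.21665124]
```

```bash
cat > chk.py <<'E'
import sys
from h import *
s=observe(); f=s['contact_force']; m=s['moment']
print(s['ee_rot'][2].round(2),f.round(1),m.round(3))
sys.exit(int(abs(m[2])>0.29 or np.hypot(*f[:2])>12))
E
python3 -m handwheel '[[0.1,0.1,0,0.1,0],[0.1,0.1,0,0.1,0],[0.1,0.1,0,0.1,0],[0,0,0,0.1,0],[0,0,0,0.1,0],[0,0,0,0.1,0],[0,0,0,0.1,0],[0,0,0,0.1,0],[0,0,0,0.1,0],[0,0,0,0.1,0]]' >/dev/null && python3 chk.py &&
python3 -m handwheel '[[0,0,0,0.1,0],[0,0,0,0.1,0],[0,0,0,0.1,0],[0,0,0,0.1,0],[0,0,0,0.1,0],[0,0,0,0.1,0],[0,0,0,0.1,0],[0,0,0,0.1,0],[0,0,0,0.1,0],[0,0,0,0.1,0]]' >/dev/null && python3 chk.py &&
python3 -m handwheel '[[0,0,0,0.1,0],[0,0,0,0.1,0],[0,0,0,0.1,0],[0,0,0,0.1,0],[0,0,0,0.1,0],[0,0,0,0.1,0],[0,0,0,0.1,0],[0,0,0,0.1,0],[0,0,0,0.1,0],[0,0,0,0.1,0]]' >/dev/null && python3 chk.py &&
python3 -m handwheel '[[0,0,0,0.1,0],[0,0,0,0.1,0],[0,0,0,0.1,0],[0,0,0,0.1,0],[0,0,0,0.1,0],[0,0,0,0.1,0],[0,0,0,0.1,0],[0,0,0,0.1,0],[0,0,0,0.1,0],[0,0,0,0.1,0]]' >/dev/null && python3 chk.py
```

```text
134.16 [ 3.7  1.9 -2.1] [ 0.556 -0.846  0.205]
133.17 [ 4.5  1.8 -2.4] [ 0.637 -0.871  0.232]
132.17 [ 4.3  3.2 -1.9] [ 0.64  -0.977  0.229]
131.17 [ 4.   2.7 -2.4] [ 0.6   -0.935  0.246]
```

```bash
python3 -m handwheel '[[0,0,0,0.12,0],[0,0,0,0.12,0],[0,0,0,0.12,0],[0,0,0,0.12,0],[0,0,0,0.12,0],[0,0,0,0.12,0],[0,0,0,0.12,0],[0,0,0,0.12,0],[0,0,0,0.12,0],[0,0,0,0.12,0]]' >/dev/null && python3 chk.py &&
python3 -m handwheel '[[0,0,0,0.12,0],[0,0,0,0.12,0],[0,0,0,0.12,0],[0,0,0,0.12,0],[0,0,0,0.12,0],[0,0,0,0.12,0],[0,0,0,0.12,0],[0,0,0,0.12,0],[0,0,0,0.12,0],[0,0,0,0.12,0]]' >/dev/null && python3 chk.py &&
python3 -m handwheel '[[0,0,0,0.12,0],[0,0,0,0.12,0],[0,0,0,0.12,0],[0,0,0,0.12,0],[0,0,0,0.12,0],[0,0,0,0.12,0],[0,0,0,0.12,0],[0,0,0,0.12,0],[0,0,0,0.12,0],[0,0,0,0.12,0]]' >/dev/null && python3 chk.py &&
python3 -m handwheel '[[0,0,0,0.12,0],[0,0,0,0.12,0],[0,0,0,0.12,0],[0,0,0,0.12,0],[0,0,0,0.12,0],[0,0,0,0.12,0],[0,0,0,0.12,0],[0,0,0,0.12,0],[0,0,0,0.12,0],[0,0,0,0.12,0]]' >/dev/null && python3 chk.py &&
python3 -m handwheel '[[0,0,0,0.12,0],[0,0,0,0.12,0],[0,0,0,0.12,0],[0,0,0,0.12,0],[0,0,0,0.12,0],[0,0,0,0.12,0],[0,0,0,0.12,0],[0,0,0,0.12,0],[0,0,0,0.12,0],[0,0,0,0.12,0]]' >/dev/null && python3 chk.py &&
python3 -m handwheel '[[0,0,0,0.12,0],[0,0,0,0.12,0],[0,0,0,0.12,0],[0,0,0,0.12,0],[0,0,0,0.12,0],[0,0,0,0.12,0],[0,0,0,0.12,0],[0,0,0,0.12,0],[0,0,0,0.12,0],[0,0,0,0.12,0]]' >/dev/null && python3 chk.py
```

```text
129.96 [ 4.3  2.6 -2.1] [ 0.656 -0.878  0.239]
128.76 [ 4.5  2.5 -1.5] [ 0.662 -0.958  0.203]
127.57 [ 5.   3.5 -2.5] [ 0.641 -0.984  0.283]
126.36 [ 4.8  3.4 -2.4] [ 0.699 -0.956  0.195]
125.16 [ 4.4  2.9 -2.5] [ 0.637 -0.946  0.251]
123.97 [ 6.   4.  -2.7] [ 0.703 -0.976  0.185]
```

```bash
sed -i 's/>0.29/>0.33/' chk.py
python3 -m handwheel '[[0,0.1,0,0.12,0],[0,0.1,0,0.12,0],[0,0.1,0,0.12,0],[0,0.1,0,0.12,0],[0,0,0,0.12,0],[0,0,0,0.12,0],[0,0,0,0.12,0],[0,0,0,0.12,0],[0,0,0,0.12,0],[0,0,0,0.12,0]]' >/dev/null && python3 chk.py &&
python3 -m handwheel '[[0,0,0,0.12,0],[0,0,0,0.12,0],[0,0,0,0.12,0],[0,0,0,0.12,0],[0,0,0,0.12,0],[0,0,0,0.12,0],[0,0,0,0.12,0],[0,0,0,0.12,0],[0,0,0,0.12,0],[0,0,0,0.12,0]]' >/dev/null && python3 chk.py &&
python3 -m handwheel '[[0,0,0,0.12,0],[0,0,0,0.12,0],[0,0,0,0.12,0],[0,0,0,0.12,0],[0,0,0,0.12,0],[0,0,0,0.12,0],[0,0,0,0.12,0],[0,0,0,0.12,0],[0,0,0,0.12,0],[0,0,0,0.12,0]]' >/dev/null && python3 chk.py &&
python3 -m handwheel '[[0,0,0,0.12,0],[0,0,0,0.12,0],[0,0,0,0.12,0],[0,0,0,0.12,0],[0,0,0,0.12,0],[0,0,0,0.12,0],[0,0,0,0.12,0],[0,0,0,0.12,0],[0,0,0,0.12,0],[0,0,0,0.12,0]]' >/dev/null && python3 chk.py &&
python3 -m handwheel '[[0,0,0,0.12,0],[0,0,0,0.12,0],[0,0,0,0.12,0],[0,0,0,0.12,0],[0,0,0,0.12,0],[0,0,0,0.12,0],[0,0,0,0.12,0],[0,0,0,0.12,0],[0,0,0,0.12,0],[0,0,0,0.12,0]]' >/dev/null && python3 chk.py &&
python3 -m handwheel '[[0,0,0,0.12,0],[0,0,0,0.12,0],[0,0,0,0.12,0],[0,0,0,0.12,0],[0,0,0,0.12,0],[0,0,0,0.12,0],[0,0,0,0.12,0],[0,0,0,0.12,0],[0,0,0,0.12,0],[0,0,0,0.12,0]]' >/dev/null && python3 chk.py
```

```text
122.76 [ 3.5  1.2 -1.1] [ 0.243 -0.763  0.222]
121.57 [ 3.8  2.3 -1.3] [ 0.142 -0.769  0.25 ]
120.36 [ 3.6 -0.1 -0.1] [ 0.2   -0.772  0.204]
119.16 [ 4.2  1.3 -1.3] [ 0.198 -0.833  0.229]
117.97 [ 4.6  1.1 -1.4] [ 0.222 -0.889  0.285]
116.76 [ 4.2  1.1 -0.5] [ 0.296 -0.982  0.197]
```

```bash
python3 -m handwheel '[[0,0,0,0.12,0],[0,0,0,0.12,0],[0,0,0,0.12,0],[0,0,0,0.12,0],[0,0,0,0.12,0],[0,0,0,0.12,0],[0,0,0,0.12,0],[0,0,0,0.12,0],[0,0,0,0.12,0],[0,0,0,0.12,0]]' >/dev/null && python3 chk.py &&
python3 -m handwheel '[[0,0,0,0.12,0],[0,0,0,0.12,0],[0,0,0,0.12,0],[0,0,0,0.12,0],[0,0,0,0.12,0],[0,0,0,0.12,0],[0,0,0,0.12,0],[0,0,0,0.12,0],[0,0,0,0.12,0],[0,0,0,0.12,0]]' >/dev/null && python3 chk.py &&
python3 -m handwheel '[[0,0,0,0.12,0],[0,0,0,0.12,0],[0,0,0,0.12,0],[0,0,0,0.12,0],[0,0,0,0.12,0],[0,0,0,0.12,0],[0,0,0,0.12,0],[0,0,0,0.12,0],[0,0,0,0.12,0],[0,0,0,0.12,0]]' >/dev/null && python3 chk.py &&
python3 -m handwheel '[[0,0,0,0.12,0],[0,0,0,0.12,0],[0,0,0,0.12,0],[0,0,0,0.12,0],[0,0,0,0.12,0],[0,0,0,0.12,0],[0,0,0,0.12,0],[0,0,0,0.12,0],[0,0,0,0.12,0],[0,0,0,0.12,0]]' >/dev/null && python3 chk.py &&
python3 -m handwheel '[[0,0,0,0.12,0],[0,0,0,0.12,0],[0,0,0,0.12,0],[0,0,0,0.12,0],[0,0,0,0.12,0],[0,0,0,0.12,0],[0,0,0,0.12,0],[0,0,0,0.12,0],[0,0,0,0.12,0],[0,0,0,0.12,0]]' >/dev/null && python3 chk.py
```

```text
115.56 [ 4.6  1.6 -0.8] [ 0.333 -1.06   0.254]
114.36 [ 4.6  1.7 -2.2] [ 0.305 -1.042  0.223]
113.17 [ 4.9  1.9 -1.8] [ 0.285 -1.022  0.245]
111.96 [ 4.9  0.7 -2.2] [ 0.306 -1.08   0.252]
110.76 [ 5.5  0.  -3.1] [ 0.292 -1.021  0.246]
```

```bash
python3 -m handwheel '[[0,0,0,0.12,0],[0,0,0,0.12,0],[0,0,0,0.12,0],[0,0,0,0.12,0],[0,0,0,0.12,0],[0,0,0,0.12,0],[0,0,0,0.12,0],[0,0,0,0.12,0],[0,0,0,0.12,0],[0,0,0,0.12,0]]' >/dev/null && python3 chk.py &&
python3 -m handwheel '[[0,0,0,0.12,0],[0,0,0,0.12,0],[0,0,0,0.12,0],[0,0,0,0.12,0],[0,0,0,0.12,0],[0,0,0,0.12,0],[0,0,0,0.12,0],[0,0,0,0.12,0],[0,0,0,0.12,0],[0,0,0,0.12,0]]' >/dev/null && python3 chk.py &&
python3 -m handwheel '[[0,0,0,0.12,0],[0,0,0,0.12,0],[0,0,0,0.12,0],[0,0,0,0.12,0],[0,0,0,0.12,0],[0,0,0,0.12,0],[0,0,0,0.12,0],[0,0,0,0.12,0],[0,0,0,0.12,0],[0,0,0,0.12,0]]' >/dev/null && python3 chk.py &&
python3 -m handwheel '[[0,0,0,0.12,0],[0,0,0,0.12,0],[0,0,0,0.12,0],[0,0,0,0.12,0],[0,0,0,0.12,0],[0,0,0,0.12,0],[0,0,0,0.12,0],[0,0,0,0.12,0],[0,0,0,0.12,0],[0,0,0,0.12,0]]' >/dev/null && python3 chk.py
```

```text
109.56 [ 5.8  0.7 -1.5] [ 0.278 -1.042  0.224]
108.37 [ 5.6  0.8 -1.4] [ 0.277 -1.114  0.259]
107.19 [ 5.1  1.4 -1.7] [ 0.292 -1.104  0.694]
```

The stop is felt: the moment jumped from 0.25 to 0.69 N m, about 14 N at each pin. I back off within the hole clearance, then lift.

```bash
python3 -m handwheel '[[0,0,0,-0.5,0],[0,0,0,-0.5,0],[0,0,0,-0.5,0],[0,0,0,-0.5,0],[0,0,0,-0.5,0],[0,0,0,-0.3,0],[0,0,0,0,0],[0,0,0,0,0],[0,0,0,0,0],[0,0,0,0,0]]' && python3 chk.py
```

```text
t: 40.3
tool_pos: [0.4681, 0.1335, 0.0876]
ee_rot: [-180.0, -0.0, 110.0]
contact_force: [-0.2, 1.1, -1.1]
opening: 0.157
gripper_force: 58.9
109.97 [-0.2  1.1 -1.1] [ 0.156 -0.276  0.007]
```

```bash
python3 -m handwheel '[[0,0,-1.5,0,0],[0,0,-3,0,0],[0,0,-4,0,0],[0,0,-8,0,0],[0,0,-12,0,0],[0,0,-14,0,0],[0,0,-14,0,0],[0,0,-10,0,0],[0,0,-6,0,0],[0,0,0,0,0]]'
python3 -m handwheel '[[0,0,0,-4,0],[0,0,0,-7.7,0],[0,0,0,-8,0],[0,0,0,-8,0],[0,0,0,-8,0],[0,0,0,-8,0],[0,0,0,-8,0],[0,0,0,-6,0],[0,0,0,-4,0],[0,0,0,0,0]]'
python3 - <<'E'
from h import *
c=cap("wrist","pics/w4.png"); P=c["pixels"].astype(np.uint8)
cv2.imwrite("pics/w4c.png",cv2.resize(P[50:350,80:480],(800,600),interpolation=cv2.INTER_CUBIC))
print(delta(.5535,-.1896,.0647,171.7))
E
```

```text
t: 41.3
tool_pos: [0.4686, 0.1336, 0.1609]
ee_rot: [179.9, 0.0, 110.0]
contact_force: [0.4, 0.2, -2.7]
opening: 0.155
gripper_force: 58.9
t: 42.3
tool_pos: [0.468, 0.1335, 0.1596]
ee_rot: [-180.0, -0.1, 171.7]
contact_force: [0.5, 0.9, -1.8]
opening: 0.15
gripper_force: 58.9
[np.float64(-131.8), np.float64(-307.2), np.float64(95.0), np.float64(-0.1)]
```

View pics/w4c.png

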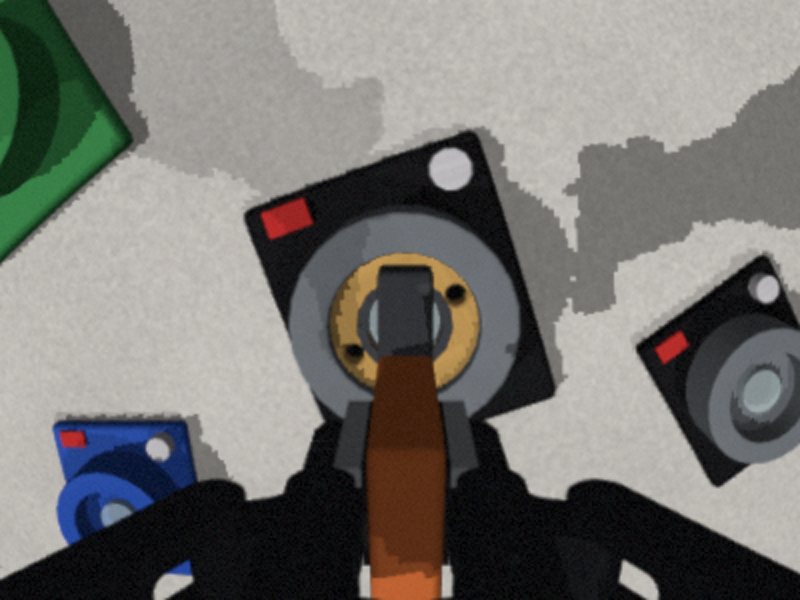

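The ring has turned: its holes are now at crop (456,293) and (354,351), roughly 63° clockwise of the start, which fits a full travel. I carry the spanner back to the rest.

```bash
python3 -m handwheel '[[-7,-17,0,0,0],[-15,-34,0,0,0],[-15,-34,0,0,0],[-15,-35,0,0,0],[-15,-35,0,0,0],[-15,-35,0,0,0],[-15,-34,0,0,0],[-15,-34,0,0,0],[-13,-31,0,0,0],[-7,-18,0,0,0]]' >/dev/null
python3 -m handwheel '[[0,0,5,0,0],[0,0,8,0,0],[0,0,10,0,0],[0,0,10,0,0],[0,0,10,0,0],[0,0,8,0,0],[0,0,4,0,0],[0,0,0,0,0],[0,0,0,0,0],[0,0,0,0,0]]'
python3 -c "
from h import *
print(delta(.5535,-.1896,.0647,171.7))"
```

```text
t: 44.35
tool_pos: [0.5547, -0.1894, 0.1056]
ee_rot: [-180.0, 0.0, 171.7]
contact_force: [-0.2, -0.7, -1.5]
opening: 0.151
gripper_force: 58.9
[np.float64(1.2), np.float64(-0.4), np.float64(40.9), np.float64(-0.0)]
```

```bash
python3 -m handwheel '[[1.2,-0.4,3,0,0],[0,0,5,0,0],[0,0,5,0,0],[0,0,4,0,0],[0,0,4,0,0],[0,0,3,0,0],[0,0,2,0,0],[0,0,2,0,0],[0,0,0,0,0],[0,0,0,0,0]]' && python3 chk.py &&
python3 -m handwheel '[[0,0,2,0,0],[0,0,2,0,0],[0,0,2,0,0],[0,0,2,0,0],[0,0,1.5,0,0],[0,0,1,0,0],[0,0,0.8,0,0],[0,0,0.5,0,0],[0,0,0,0,0],[0,0,0,0,0]]' && python3 chk.py; python3 -c "
from h import *
print(delta(.5535,-.1896,.0647,171.7))"
```

```text
t: 45.35
tool_pos: [0.5533, -0.1895, 0.0772]
ee_rot: [-180.0, 0.0, 171.7]
contact_force: [0.3, 0.6, -2.0]
opening: 0.154
gripper_force: 58.9
171.68 [ 0.3  0.6 -2. ] [0.014 0.019 0.002]
t: 46.35
tool_pos: [0.5533, -0.1895, 0.0654]
ee_rot: [-180.0, 0.0, 171.7]
contact_force: [0.2, -0.5, -2.1]
opening: 0.156
gripper_force: 58.9
171.67 [ 0.2 -0.5 -2.1] [-0.037 -0.002 -0.014]
[np.float64(-0.2), np.float64(-0.0), np.float64(0.7), np.float64(-0.0)]
```

```bash
python3 -m handwheel '[[0,0,0.3,0,0],[0,0,0.3,0,0],[0,0,0.1,0,0],[0,0,0.1,0,0],[0,0,0,0,0],[0,0,0,0,0],[0,0,0,0,0],[0,0,0,0,0],[0,0,0,0,0],[0,0,0,0,0]]' && python3 chk.py
```

```text
t: 47.35
tool_pos: [0.5533, -0.1895, 0.0647]
ee_rot: [-180.0, 0.0, 171.7]
contact_force: [-2.4, 1.5, 4.8]
opening: 0.157
gripper_force: 59.8
171.68 [-2.4  1.5  4.8] [0.083 0.248 0.017]
```

Seated, with 5–7 N upward, the same as at the grasp. I open gently and retreat.

```bash
python3 -m handwheel '[[0,0,0,0,16],[0,0,0,0,20],[0,0,0,0,26],[0,0,0,0,35],[0,0,0,0,50],[0,0,0,0,65],[0,0,0,0,80],[0,0,0,0,85],[0,0,0,0,85],[0,0,0,0,85]]' &&
python3 -m handwheel '[[0,0,-5,0,85],[0,0,-10,0,85],[0,0,-15,0,85],[0,0,-15,0,85],[0,0,-15,0,85],[0,0,-15,0,85],[0,0,-15,0,85],[0,0,-10,0,85],[0,0,-4,0,85],[0,0,0,0,85]]'
python3 - <<'E'
from h import *
c=cap("wrist","pics/w5.png"); P=c["pixels"].astype(np.uint8)
d=cap("side","pics/d5.png")["pixels"].astype(np.uint8)
cv2.imwrite("pics/w5c.png",np.hstack([P[50:350,80:480],cv2.resize(d[120:320,130:430],(400,300))]))
E
```

```text
t: 48.35
tool_pos: [0.5532, -0.1895, 0.0646]
ee_rot: [180.0, -0.0, 171.7]
contact_force: [0.5, -0.1, 0.7]
opening: 0.997
gripper_force: 0.0
t: 49.35
tool_pos: [0.5534, -0.1896, 0.1691]
ee_rot: [-180.0, 0.1, 171.7]
contact_force: [-1.0, -1.1, -0.4]
opening: 0.995
gripper_force: 0.0
```

View pics/w5c.png

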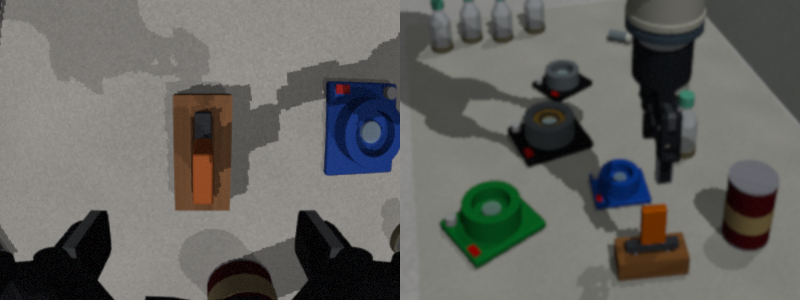

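The spanner stands upright in its slot (handle at (203,178) in the left picture and (653,225) in the right), the gripper is clear, and the tin, flask and lamp are undisturbed.

```bash
python3 -c "
from rig import bot
print(bot.job_done())"
```

```text
the job is handed in; nothing more can be done
None
```

I turned the ring clockwise until I felt the stop, stood the spanner back in its rest slot and let go, then handed the job in at about 49 s. Readings stayed gentle, about 14 N per pin at the stop; no verdict came back.

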